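# Hold a loudspeaker in the sprung test-box clamp

### The arm

A 7-joint arm with a two-finger parallel gripper is mounted at the origin on the work surface. World frame = base frame: x ahead of the robot, y to its left, z up, the work surface at z = 0. Lengths are in m, angles in rad, forces in N, time in s.
With the tool pointing down it reaches from about 0.4 to 0.925 m from the base axis. Payload 4.1 kg.
Tool frame: the origin (TCP) lies at the very end of the fingers, on their centre line; the grasp point (between the pads) lies 19 mm behind it; z points along the fingers, y is the line along which they close (so a half turn about z gives the same grasp; the last joint's range is limited). The gripper opens to 85 mm and grips with 20 to 120 N. Pads are 22 mm wide; open, the fingers measure 114 mm over their backs; the gripper's body (76 mm by 85 mm) begins 54 mm behind the grasp point. The pads swing forward as they close: fully open they stand 13 mm farther back than shut.
Start: joints at [-1.213, 0.398, 0.045, 1.537, -0.019, 1.207, -0.051], TCP at [0.287, 0.583, 0.203] pointing down, gripper open.
Joint ranges: [-2.82, 2.82], [-0.49, 2.23], [-1.37, 1.46], [0, 2.46], [-1.36, 4.5], [0.23, 2], [-2.94, 2.94]. Speed limits (rad/s): [2.57, 2.57, 3.14, 3.14, 3.14, 3.14, 3.14].

### API

Orientations are given as [roll, pitch, yaw] about the fixed x, y, z axes, in that order (R = Rz(yaw) Ry(pitch) Rx(roll)).
In Python, from rig import env gives the robot as it stands.
- The arm moves only by the tool carry_out, never from a script. Its argument "increments" is a list of rows, each a list of 3 entries, a list of its own where there are three numbers: the turn, a rotation vector about the tool's x, y, z in degrees, then the shift along the tool's x, y, z in cm, then the finger opening in cm, from 0 to 8.54. In form: [[[rx, ry, rz], [dx, dy, dz], jaw], ...]. A call has 1 to 20 rows; each row shifts and turns the commanded pose from where the row before left it, along the tool's axes as they then stand; what a row does not reach is not made up. A row lasts 1/12 s, in which the tool goes at most 41.7 mm and 7.16 degrees, less where a joint would pass 70% of its speed; a pose out of reach is approached as far as the arm can. A call with a gripper value outside its range is refused whole. The fingers move at their own pace and stop on an object; "squeeze" is the grip in N (left out, the last holds). Time passes only in rows, so rows that do not move let the fingers close. It gives the time, the measured TCP pose, the force, the opening and the grip force at its end, in the units of the state.
- env.get_state(): the state, without advancing time (a new reading comes with each control period).
- env.capture(name): name is "scene" or "side" or "wrist"; returns a dict with "image" (480x640x3 uint8, red, green, blue), "fx", "fy", "cx", "cy" (pixels), "cam_to_world" (4x4, takes a point from camera to world coordinates). Camera axes: x right, y down, z forward; pixel columns grow to the right and rows downward; lengths in m; the calibration is good to about 2 mm. A picture is of the moment at which its call begins. There is no depth.
- env.hand_in(): hands the job in; it is judged then, once.
The state is a dict: "time_s": time; "joints": joint angles; "dq": joint speeds; "effort": joint torques, N m; "tcp_pos": TCP position; "eef_rot": TCP orientation; "ft_force": force on the tool from outside, world axes, zero at the start; "torque": the same for the moment, N m; "grip_width": finger opening in m; "gripper_force": force on a finger pad.
Only numpy, scipy, OpenCV 4.12 (cv2) and the standard library are available. Lean on these libraries where they do the work, as an engineer would, in place of code of your own. Each camera call takes 0.05 s, during which the arm holds its last target. There are 200 camera calls.

### The job

Get the small square-framed loudspeaker ready for its test sweep: set it down gently, magnet up, in the square recess of the test box so that its frame lies flat on the bottom of the recess and its terminal strip is on the hinge side, where the contact pins of the clamp come down. Then swing the sprung clamp down by its paddle until it is fully home on its stop, and keep it there: the clamp springs open when let go, so finish while still holding the paddle down. Leave the other things on the bench where they are.

Things in the scene. Friction and masses are not known exactly. Their poses are not given: they have to be found in the camera images.
- speaker: Small loudspeaker lying face down, magnet up, 0.16 kg. Square black frame 60 x 60 x 4 mm at the bottom; a steel basket narrowing to 37 mm; the round magnet, 40 mm across from 18 to 28 mm height; a back plate 37 mm across up to the flat top at 32 mm. Grasp it by the magnet. Origin: centre of the underside (face); z up through the magnet, x towards the terminal strip.
- terminals (a point): The brown terminal strip with two brass lugs that juts from one side of the loudspeaker's basket: 28.5 mm along the loudspeaker's x from its axis, 16.5 mm above its underside, lower than the magnet.
- testbox: Test box fixed to the bench: plywood, 210 (x) by 160 (y) mm, flat metal top at 60 mm height. Origin: centre of its underside; +x points from the paddle end to the hinge end. On its top: two hinge cheeks (x = 61 to 105 mm, y = 22 to 28 mm either side, up to 111 mm height) and a stop post (14 mm across, rubber top, x = -62 mm, up to 99 mm height).
- recess (a point): Centre of the floor of the square recess in the top plate, at the box's centre, 55 mm above the bench. The recess is 5 mm deep, 64 x 64 mm at its floor, its edges bevelled to 68 x 68 mm at the top, sides parallel to the box (its floor has a gasket and a dark round opening 48 mm across). The point's axes are those of the box: +x points to the hinge.
- clamp: The whole sprung clamp: an aluminium bar with the black paddle at its end. Origin: middle of the hinge pin, 85 mm from the recess centre along the box's x, 105 mm above the bench; the pin runs along the box's y. Its own -x runs along the arm to the paddle.
- clamp_angle (a joint): Clamp angle (rad): 0 = fully down, level, on its stop; 1.66 = open, upright, leaning 5 degrees away from the recess, held by its spring. The arm is a bar 22 mm wide, 12 mm thick; at angle a a point at s along it lies s*cos(a) from the hinge towards the paddle end (box -x) and s*sin(a) above it. It pushes back with about 2 N at the paddle half way, about 7 N fully down on the loudspeaker.
- paddle (a point): Centre of the black palm paddle at the end of the clamp arm, 190 mm from the hinge pin. The paddle is 52 mm along the arm, 60 mm wide along the box's y and 14 mm thick. Push on its outer face: the one on top when the clamp is down, and turned away from the recess when it is open.
- pad: Round rubber pressure pad, 24 mm across, on a spring plunger under the clamp arm, 85 mm from the hinge; origin: centre of its lower face. With the clamp down it presses on the middle of the magnet's back; the plunger gives about 5 mm (5 N at first touch, 10 N with the clamp fully down). Two thin contact pins hang from the arm 26 mm closer to the hinge.
- round_speaker: Larger round loudspeaker, 78 mm across, 42 mm high, lying magnet down with its paper cone up. Bystander. Origin: centre of its underside.
- capacitor: Aluminium can capacitor, 35 mm across, 56 mm high with its lugs, upright. Bystander. Origin: centre of its underside.
- knob: White control knob with a black centre, 34 mm across, 21 mm high. Bystander. Origin: centre of its underside.
- screwdriver: Screwdriver with a yellow handle, 170 mm long, lying flat. Bystander. Origin: near its middle on the underside; x towards the tip.
Not all that is in view belongs to the job. What is shaped like the speaker but purple is not meant.

How it is judged:
On the way:
1. the loudspeaker lies released in the recess, magnet up, terminal strip to the hinge, with the clamp still open (horizontal distance between speaker and recess below 0.004 m and z of speaker in the frame of recess below 0.0015 m and z of terminals in the frame of recess above 0.013 m and x of terminals in the frame of recess above 0.02 m and angle between speaker's own z axis and vertical below 0.06 rad and angle between the x axis of speaker and the x axis of recess, either way round below 0.1 rad and contact force between the fingers and speaker below 0.1 N and value of joint clamp_angle above 1 rad), for 0.2 s.
At the end, for the whole second after the job is handed in: Loudspeaker still and flat in the recess (1.5 mm; centre 4 mm; square to it 0.1 rad), magnet up, terminals to the hinge; the robot presses the paddle (over 3 N), clamp within 0.03 rad of its stop, pad on the magnet with over 7 N; bystanders within 20 mm of their starts (horizontal distance between speaker and recess below 0.004 m and z of speaker in the frame of recess below 0.0015 m and z of terminals in the frame of recess above 0.013 m and x of terminals in the frame of recess above 0.02 m and angle between speaker's own z axis and vertical below 0.06 rad and angle between the x axis of speaker and the x axis of recess, either way round below 0.1 rad and linear speed of speaker below 0.02 m/s and value of joint clamp_angle below 0.03 rad and contact force between pad and speaker above 7 N and contact force between any of the fingers, the arm and clamp above 3 N and distance of each of round_speaker, capacitor, knob, screwdriver from where it was at the start of the episode below 0.02 m); the arm keeps its last pose, push and grip.
It fails at once if the loudspeaker is dropped (falls faster than 0.5 m/s with nothing holding it) (linear speed of speaker above 0.5 m/s and contact force between the fingers and speaker below 0.01 N).
It fails at once if a bystander is pushed more than 20 mm or knocked over (distance of any of round_speaker, capacitor, knob, screwdriver from where it was at the start of the episode above 0.02 m or angle between capacitor's own z axis and vertical above 0.5 rad).
It also fails if it takes over 58 s, if anything falls off the work surface, if the arm or the gripper's body presses on something with over 40 N, if the wrist force passes 120 N, or if a joint passes its speed limit or range.

## Working session

There is one attempt and no reset: what is moved stays moved. The work goes in short steps, Python scripts to look and compute and a tool call to move; the robot and the scene stay as the last step left them, time stands still between calls to the robot, and variables do not carry over. Pictures are saved under pics/ and viewed, at most 10 in all, crops included, and the job is handed in when it is done.

Besides the shell and the picture viewer there is one more tool, called after "Call:" as a command line: name --argument value ..., lists and objects as JSON in quotes. carry_out: Moves the arm, as the interface text tells. Its arguments: {"type":"object","properties":{"increments":{"type":"array"},"squeeze":{"type":"number"}},"required":["increments"]}

```bash
ls; mkdir -p pics; python3 - <<'E'
from rig import env
import cv2,pickle
d={}
for n in ("scene","side"):
    c=env.capture(n); d[n]=c; cv2.imwrite(f"pics/{n}0.png",c["image"][:,:,::-1])
    print(n,c["fx"],c["fy"],c["cx"],c["cy"],c["cam_to_world"].round(4).tolist())
pickle.dump(d,open("c0.pkl","wb"))
print(env.get_state())
E
```

```text
pics
scene 446.5008133198103 446.5008133198103 309.5315877175994 241.37110961675202 [[-0.8636, 0.2737, -0.4234, 0.9418], [0.5037, 0.5053, -0.7007, 0.7013], [0.0222, -0.8184, -0.5743, 0.6417], [0.0, 0.0, 0.0, 1.0]]
side 435.30941369033275 435.30941369033275 325.6458793863887 236.11270882340202 [[0.9294, -0.1927, 0.3149, 0.2441], [-0.3689, -0.5185, 0.7714, -0.717], [0.0146, -0.8331, -0.5529, 0.6065], [0.0, 0.0, 0.0, 1.0]]
{'time_s': 0.1, 'joints': array([-1.21300307,  0.39912171,  0.04503058,  1.53774655, -0.01870499,
        1.20693781, -0.05069114]), 'dq': array([ 0.00084231, -0.00147242, -0.00034157, -0.00328239,  0.00074794,
       -0.00043713,  0.00035425]), 'effort': array([ 3.19688035e-03, -4.76256001e+01,  1.36996642e+00, -2.54951370e+01,
        1.20579466e-02,  5.06729222e-03,  1.61752169e-06]), 'tcp_pos': array([0.28639584, 0.58280286, 0.20176824]), 'eef_rot': array([-3.13980449e+00,  1.16735190e-04,  2.68492403e+00]), 'ft_force': array([-0.02330501,  0.5519505 , -0.01493701]), 'torque': array([-0.05491332,  0.00950909,  0.00099919]), 'gripper_force': 0.0, 'grip_width': 0.08551286098512804}
```

View pics/scene0.png

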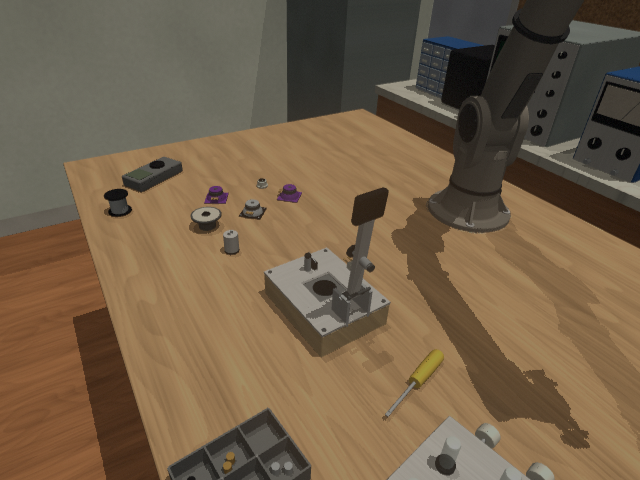

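View pics/side0.png

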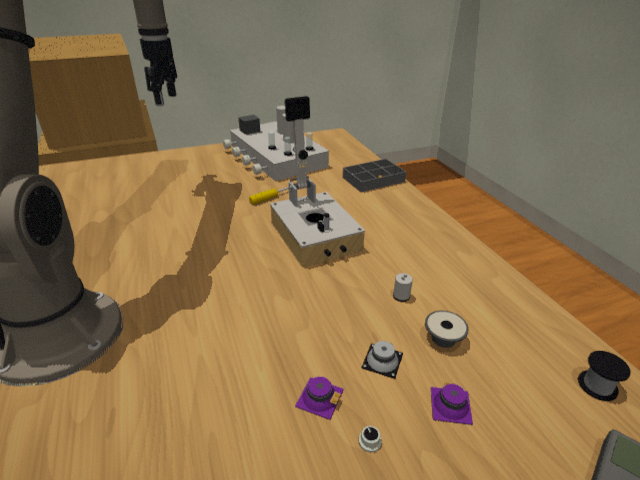

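The candidates in the side view are the black-framed one (383,357) and two purple ones (320,396) and (452,402). In the scene view they are (253,210), and purple (217,195) and (289,193). The black one fits because the frame must be black and purple is excluded. I'll confirm with one enlarged crop, with the test box included.

```bash
python3 - <<'E'
import cv2,pickle,numpy as np
d=pickle.load(open("c0.pkl","rb"))
s=d["side"]["image"][:,:,::-1]; c=d["scene"]["image"][:,:,::-1]
r=lambda im,x,y,w,h:cv2.resize(im[y:y+h,x:x+w],(400,300),interpolation=cv2.INTER_CUBIC)
a=np.hstack([r(s,353,334,60,45),r(c,228,187,60,45)])
b=np.hstack([r(s,255,175,120,90),r(c,255,240,140,105)])
cv2.imwrite("pics/crop0.png",np.vstack([a,b]))
E
```

```text
(no output)
```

View pics/crop0.png

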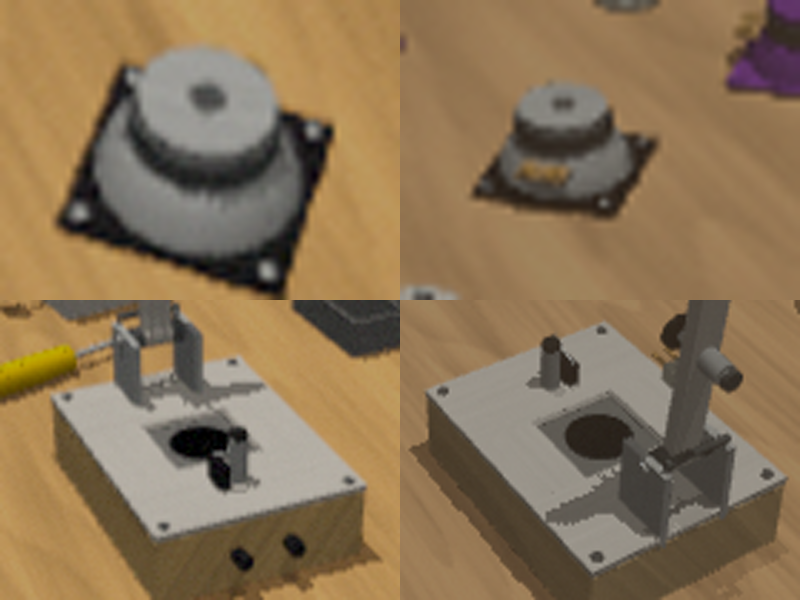

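The crop confirms the black-framed speaker with a grey basket. Its brown strip faces the scene camera at scene pixel (250,213). The box has its hinge cheeks on the far side in the side view, and the recess is visible.

```bash
cat > h.py <<'E'
import numpy as np
def ray(c,u,v):
    M=np.array(c["cam_to_world"]); d=M[:3,:3]@[(u-c["cx"])/c["fx"],(v-c["cy"])/c["fy"],1]
    return M[:3,3],d
def plane(c,u,v,z):
    o,d=ray(c,u,v); return o+d*(z-o[2])/d[2]
def proj(c,p):
    M=np.array(c["cam_to_world"]); q=M[:3,:3].T@(np.array(p)-M[:3,3]); return np.array([c["fx"]*q[0]/q[2]+c["cx"],c["fy"]*q[1]/q[2]+c["cy"]])
E
python3 - <<'E'
import pickle,numpy as np
from h import *
d=pickle.load(open("c0.pkl","rb")); S,C=d["side"],d["scene"]
cr=lambda x,y,x0,y0,k,ox=0,oy=0:(x0+(x-ox)/k-.5+.5/k,y0+(y-oy)/k-.5+.5/k)
k=400/60
p=[plane(S,*cr(x,y,353,334,k),.004)[:2] for x,y in [(60,217),(281,291),(333,125),(124,66)]]
print("frame side",np.round(p,4),np.mean(p,0))
p=[plane(C,*cr(x,y,228,187,k,400),.004)[:2] for x,y in [(473,190),(613,215),(658,140)]]
print("frame scene",np.round(p,4),(p[0]+p[2])/2)
print("top",plane(S,*cr(207,97,353,334,k),.032),plane(C,*cr(563,103,228,187,k,400),.032),"term",plane(C,*cr(545,174,228,187,k,400),.0165))
k=400/120
p=[plane(S,*cr(x,y,255,175,k,0,300),.06)[:2] for x,y in [(55,397),(155,541),(364,487),(245,357)]]
print("box side",np.round(p,4),np.mean(p,0))
k=400/140
p=[plane(C,*cr(x,y,255,240,k,400,300),.06)[:2] for x,y in [(427,393),(592,577),(787,480),(608,322)]]
print("box scene",np.round(p,4),np.mean(p,0))
for n,c,u,v in [("round",S,446,325),("round",C,206,215),("cap",S,402,288),("cap",C,231,241),("knob",S,370,433),("driver handle",C,430,363),("tip",C,388,415)]:
    print(n,plane(c,u,v,.02).round(3))
E
```

```text
frame side [[ 0.4954 -0.2759]
 [ 0.5376 -0.317 ]
 [ 0.5774 -0.2743]
 [ 0.5342 -0.2354]] [ 0.53616188 -0.27565654]
frame scene [[ 0.578  -0.2747]
 [ 0.5363 -0.2308]
 [ 0.4951 -0.2751]] [ 0.53652077 -0.27490315]
top [ 0.53608009 -0.27498258  0.032     ] [ 0.53583795 -0.27672461  0.032     ] term [ 0.55511504 -0.25328451  0.0165    ]
box side [[0.4801 0.2324]
 [0.4893 0.0243]
 [0.6466 0.0354]
 [0.6409 0.2431]] [0.5642201  0.13379977]
box scene [[0.6509 0.0425]
 [0.6395 0.2512]
 [0.4802 0.2408]
 [0.4895 0.0308]] [0.56503126 0.14132584]
round [ 0.678 -0.257  0.02 ]
round [ 0.662 -0.291  0.02 ]
cap [ 0.655 -0.135  0.02 ]
cap [ 0.649 -0.149  0.02 ]
knob [ 0.448 -0.402  0.02 ]
driver handle [0.485 0.366 0.02 ]
tip [0.614 0.411 0.02 ]
```

Call:
carry_out --increments '[[[0,0,0],[-1,-1.1,-0.3],8.5],[[0,0,0],[-2.1,-2.3,-0.3],8.5],[[0,0,0],[-2.1,-2.3,-0.3],8.5],[[0,0,0],[-2.1,-2.3,-0.3],8.5],[[0,0,0],[-2.1,-2.3,-0.3],8.5],[[0,0,0],[-2.1,-2.3,-0.3],8.5],[[0,0,0],[-2.1,-2.3,-0.3],8.5],[[0,0,0],[-2.1,-2.3,-0.3],8.5],[[0,0,0],[-2.1,-2.3,-0.3],8.5],[[0,0,0],[-2.1,-2.3,-0.3],8.5],[[0,0,0],[-2.1,-2.3,0],8.5],[[0,0,0],[-2.1,-2.3,0],8.5],[[0,0,0],[-2.1,-2.3,0],8.5],[[0,0,0],[-2.1,-2.3,0],8.5],[[0,0,0],[-2.1,-2.3,0],8.5],[[0,0,0],[-2.1,-2.3,0],8.5],[[0,0,0],[-2.1,-2.3,0],8.5],[[0,0,0],[-2.1,-2.3,0],8.5],[[0,0,0],[-2.1,-2.3,0],8.5],[[0,0,0],[-1,-1.1,0],8.5]]'

```text
time_s: 1.77
tcp_pos: [0.4513, 0.0113, 0.2328]
eef_rot: [-3.141, 0.001, 2.679]
ft_force: [0.1, -0.1, 0.1]
grip_width: 0.0848
gripper_force: 0.0
```

Call:
carry_out --increments '[[[0,0,6.1],[0,0,0],8.5],[[0,0,6.1],[0,0,0],8.5],[[0,0,6.1],[0,0,0],8.5],[[0,0,6.1],[0,0,0],8.5],[[0,0,6.1],[0,0,0],8.5],[[0,0,6.1],[0,0,0],8.5],[[0,0,6.1],[0,0,0],8.5],[[0,0,6.1],[0,0,0],8.5],[[0,0,6.1],[0,0,0],8.5],[[0,0,6.1],[0,0,0],8.5],[[0,0,0],[0,3,-0.5],8.5],[[0,0,0],[0,4,-0.5],8.5],[[0,0,0],[0,4,-0.5],8.5],[[0,0,0],[0,0,0],8.5],[[0,0,0],[0,0,0],8.5]]'

```text
time_s: 3.02
tcp_pos: [0.5619, 0.0213, 0.2466]
eef_rot: [-3.14, 0.002, 1.619]
ft_force: [-0.7, -0.4, -0.4]
grip_width: 0.085
gripper_force: 0.0
```

```bash
python3 - <<'E'
from rig import env
import cv2,pickle
c=env.capture("wrist"); cv2.imwrite("pics/w1.png",c["image"][:,:,::-1]); pickle.dump(c,open("w1.pkl","wb"))
print(c["fx"],c["cam_to_world"].round(4).tolist()); s=env.get_state(); print(s["tcp_pos"],s["eef_rot"])
E
```

```text
424.21999657582455 [[0.9988, 0.0479, 0.0111, 0.5592], [0.0491, -0.9617, -0.2696, 0.0898], [-0.0022, 0.2698, -0.9629, 0.4181], [0.0, 0.0, 0.0, 1.0]]
[0.56061326 0.02096483 0.24688135] [-3.13916244e+00  9.46653889e-04  1.61914462e+00]
```

View pics/w1.png

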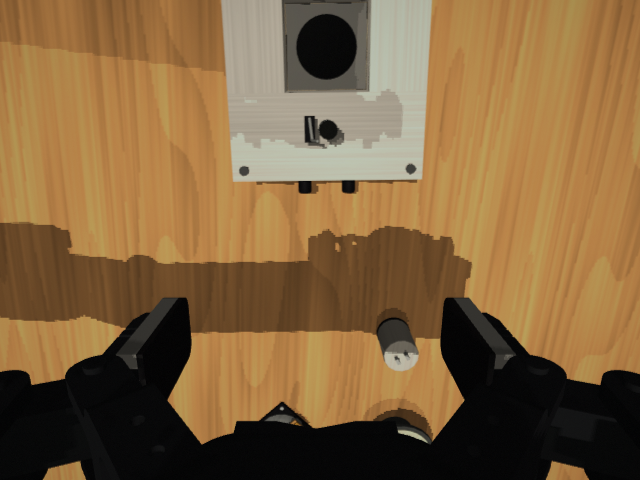

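The wrist view shows the recess at top (285–369, 0–92) with its dark hole at about (327,46). The stop post is near (327,130), and the near box corners are (233,181) and (422,178). The speaker corner is at (283,404).

```bash
cat >> h.py <<'E'
import cv2
def dark(c,u,v,r,th,zmin=150):
    "centroid + min-area rect of the dark blob nearest (u,v) in a window"
    g=cv2.cvtColor(c["image"],cv2.COLOR_RGB2GRAY)
    x0,y0=max(0,u-r),max(0,v-r); w=(g[y0:v+r,x0:u+r]<th).astype(np.uint8)
    cs,_=cv2.findContours(w,cv2.RETR_EXTERNAL,cv2.CHAIN_APPROX_NONE)
    k=max(cs,key=cv2.contourArea); return k.reshape(-1,2)+[x0,y0]
E
python3 - <<'E'
import pickle
from h import *
from rig import env
w=pickle.load(open("w1.pkl","rb")); d=pickle.load(open("c0.pkl","rb"))
k=dark(w,327,46,42,30); e=cv2.fitEllipse(k); print(e, plane(w,*e[0],.055))
# grey profile across recess edges
g=cv2.cvtColor(w["image"],cv2.COLOR_RGB2GRAY).astype(int)
print(g[70,276:296],g[70,360:382]); print(g[84:100,300],g[84:100,350])
a,b=plane(w,233,181.5,.06),plane(w,422.5,178.5,.06); print(a,b,np.linalg.norm(a-b),np.degrees(np.arctan2(*(b-a)[[1,0]])))
y=np.degrees(np.arctan2(*(b-a)[[1,0]]))+90; m=(a+b)/2; print("ctr",m[:2]+.105*np.array([np.cos(np.radians(y)),np.sin(np.radians(y))]))
p,q=plane(w,244,170.5,.06),plane(w,410.5,168.5,.06); print("screws yaw",np.degrees(np.arctan2(*(q-p)[[1,0]]))+90)
c=d["scene"]
k=dark(c,325,288,16,75); e=cv2.fitEllipse(k); print("scene hole",e,plane(c,*e[0],.055))
print(env.get_state()["joints"].round(3))
E
```

```text
((326.06524658203125, 46.291988372802734), (58.64582443237305, 63.81879806518555), 0.9411177635192871) [0.56430357 0.14052458 0.055     ]
[164 166 168 171 168 165 165 146  96  78  68  71  87  87  87  87  87  87
  87  87] [101 102 101 102 101 104  99 114 112 142 181 187 187 187 187 187 187 187
 183 182 183 184]
[ 86  87  86  86  86  90 107 118 127 163 165 164 166 166 163 163] [ 84  84  84  84  87 102 116 125 151 162 163 161 158 158 160 160]
[0.49124235 0.02989322 0.06      ] [0.65155582 0.04038481 0.06      ] 0.16065641071118406 3.744338881572479
ctr [0.56454211 0.13991488]
screws yaw 93.51671506367816
scene hole ((326.5367736816406, 290.02496337890625), (17.666738510131836, 31.218280792236328), 126.58164978027344) [0.5642267  0.14663247 0.055     ]
[-0.563  0.235  0.54   1.702 -0.126  1.242  0.055]
```

Call:
carry_out --increments '[[[0,0,3.3],[0,0,0],8.5],[[0,0,-3.3],[-2.94,-0.4,0.8],8.5],[[0,0,0],[-2.94,-0.4,0.8],8.5],[[0,0,0],[-2.94,-0.4,0.8],8.5],[[0,0,0],[-2.94,-0.4,0.8],8.5],[[0,0,0],[-2.94,-0.4,0.8],8.5],[[0,0,0],[-2.94,-0.4,0.8],8.5],[[0,0,0],[-2.94,-0.4,0.8],8.5],[[0,0,0],[-2.94,-0.4,0.8],8.5],[[0,0,0],[-2.94,-0.4,0.8],8.5],[[0,0,0],[-2.94,-0.4,0.8],8.5],[[0,0,6.7],[0,0,0],8.5],[[0,0,6.7],[0,0,0],8.5],[[0,0,6.7],[0,0,0],8.5],[[0,0,6.7],[0,0,0],8.5],[[0,0,6.7],[0,0,0],8.5],[[0,0,6.7],[0,0,0],8.5],[[0,0,6.7],[0,0,0],8.5],[[0,0,0],[0,0,0],8.5],[[0,0,0],[0,0,0],8.5]]'

```text
time_s: 4.73
tcp_pos: [0.533, -0.273, 0.168]
eef_rot: [-3.141, -0.001, 0.804]
ft_force: [0.5, -0.7, 0.1]
grip_width: 0.085
gripper_force: 0.0
```

```bash
python3 - <<'E'
from rig import env
import cv2,pickle
c=env.capture("wrist"); cv2.imwrite("pics/w2.png",c["image"][:,:,::-1]); pickle.dump(c,open("w2.pkl","wb"))
s=env.get_state(); print(s["tcp_pos"],s["eef_rot"],s["joints"].round(2))
E
```

```text
[ 0.53338871 -0.27301268  0.16799622] [-3.14096316e+00 -1.29363419e-03  8.04045234e-01] [-0.21  0.45  0.82  1.72 -0.36  1.13 -0.05]
```

View pics/w2.png

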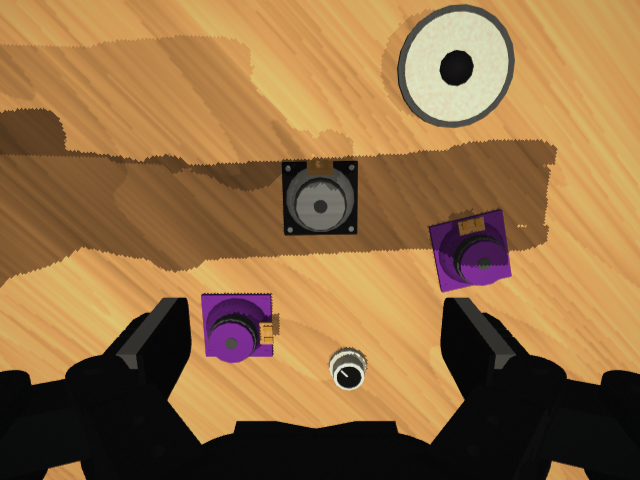

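The wrist view shows the black speaker at (320,198), with frame corners at about (283,160), (357,160), (358,235) and (284,236). Its brown strip is at (320,167), towards tool +x. The purple decoys at (237,325) and (470,250) are clear of the finger line.

```bash
python3 - <<'E'
import pickle
from h import *
w=pickle.load(open("w2.pkl","rb"))
im=w["image"].astype(int)
m=((im.max(2)<45)).astype(np.uint8)[150:246,270:370]
m=cv2.morphologyEx(m,cv2.MORPH_CLOSE,np.ones((3,3),np.uint8))
cs,_=cv2.findContours(m,cv2.RETR_EXTERNAL,cv2.CHAIN_APPROX_NONE)
k=max(cs,key=cv2.contourArea).reshape(-1,2)+[270,150]
r=cv2.minAreaRect(k.astype(np.float32)); b=cv2.boxPoints(r); print(r,b.tolist())
p=np.array([plane(w,*q,.004) for q in b]); print(p[:,:2].round(4),p.mean(0))
for i in range(4):
    e=p[(i+1)%4]-p[i]; print(np.linalg.norm(e[:2]).round(4),np.degrees(np.arctan2(e[1],e[0])).round(1))
g=dark(w,320,207,9,60); e=cv2.fitEllipse(g); print(e,plane(w,*e[0],.032))
g=(cv2.cvtColor(w["image"],cv2.COLOR_RGB2GRAY))
print(plane(w,320,167,.0165))
E
```

```text
((320.0111389160156, 197.56842041015625), (72.61349487304688, 75.35806274414062), 88.87670135498047) [[281.6275939941406, 162.00730895996094], [356.9711608886719, 160.5299835205078], [358.3946838378906, 233.12953186035156], [283.0511169433594, 234.6068572998047]]
[[ 0.5357 -0.2316]
 [ 0.5791 -0.2718]
 [ 0.54   -0.3163]
 [ 0.4945 -0.2742]] [ 0.53729531 -0.27346727  0.004     ]
0.0592 -42.8
0.0593 -131.3
0.062 137.3
0.0593 46.0
((320.0262451171875, 206.16427612304688), (11.865874290466309, 12.227934837341309), 104.0969009399414) [ 0.53686407 -0.27356205  0.032     ]
[ 0.55563465 -0.25413303  0.0165    ]
```

Call:
carry_out --increments '[[[0,0,-1.1],[0.2,0.3,0],8.5],[[0,0,0],[0,0,2],8.5],[[0,0,0],[0,0,2.5],8.5],[[0,0,0],[0,0,2.5],8.5],[[0,0,0],[0,0,2.5],8.5],[[0,0,0],[0,0,2],8.5],[[0,0,0],[0,0,1.5],8.5],[[0,0,0],[0,0,1],8.5],[[0,0,0],[0,0,0.8],8.5],[[0,0,0],[0,0,0.5],8.5],[[0,0,0],[0,0,0],8.5],[[0,0,0],[0,0,0],8.5]]'

```text
time_s: 5.78
tcp_pos: [0.5384, -0.2744, 0.0152]
eef_rot: [3.141, -0.001, 0.821]
ft_force: [0.7, -0.3, 0.1]
grip_width: 0.0853
gripper_force: 0.0
```

```bash
python3 - <<'E'
from rig import env
import cv2,pickle
a=env.capture("side")["image"];b=env.capture("scene")["image"]
r=lambda im,x,y,w,h:cv2.resize(im[y:y+h,x:x+w],(400,400),interpolation=cv2.INTER_CUBIC)
import numpy as np
cv2.imwrite("pics/g1.png",np.hstack([r(a,330,290,100,100),r(b,203,150,100,100)])[:,:,::-1])
s=env.get_state(); print(s["tcp_pos"],s["eef_rot"],s["ft_force"])
E
```

```text
[ 0.53861571 -0.27450059  0.01561218] [ 3.13996437e+00 -7.40007368e-04  8.21057058e-01] [-0.21554297  0.45452457 -0.19582141]
```

View pics/g1.png

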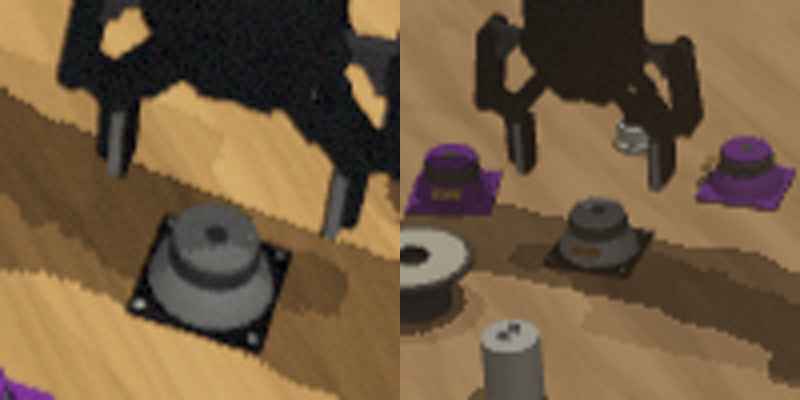

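The grippers straddle the speaker, with side tips at about (359,334) and (414,349). They look high for the TCP reading, so I'll triangulate the tip heights.

```bash
python3 - <<'E'
import pickle
from h import *
d=pickle.load(open("c0.pkl","rb")); S,C=d["side"],d["scene"]
def tri(r1,r2):
    A=[];b=[]
    for o,v in (r1,r2):
        P=np.eye(3)-np.outer(v,v)/(v@v); A.append(P); b.append(P@o)
    return np.linalg.solve(sum(A),sum(b))
s=[(330+115/4,290+177/4),(330+330/4,290+238/4)]; c=[(203+(525-400)/4,150+172/4),(203+(655-400)/4,150+189/4)]
for i in (0,1):
    for j in (0,1): 
        p=tri(ray(S,*s[i]),ray(C,*c[j])); print(i,j,p.round(4),proj(S,p).round(1),s[i],proj(C,p).round(1),c[j])
print(proj(S,[.5386,-.2745,.0156]),proj(C,[.5386,-.2745,.0156]))
E
```

```text
0 0 [ 0.539  -0.2697  0.0619] [385.3 333.2] (358.75, 334.25) [251.4 193.7] (234.25, 193.0)
0 1 [ 0.5024 -0.2482  0.052 ] [360.  334.3] (358.75, 334.25) [267.6 197.3] (266.75, 197.25)
1 0 [ 0.5705 -0.3105  0.052 ] [413.2 349.5] (412.5, 349.5) [234.7 193.1] (234.25, 193.0)
1 1 [ 0.5322 -0.2897  0.0463] [386.5 349.2] (412.5, 349.5) [251. 195.] (266.75, 197.25)
[383.94653521 354.01436025] [251.74294064 207.86946107]
```

```bash
python3 - <<'E'
from rig import env
import pickle
from h import *
S,C=env.capture("side"),env.capture("scene"); W=env.capture("wrist"); pickle.dump((S,C,W),open("g.pkl","wb"))
old=cv2.imread("pics/g1.png")[:,:400,::-1]; new=cv2.resize(S["image"][290:390,330:430],(400,400),interpolation=cv2.INTER_CUBIC)
print("diff",np.abs(old.astype(int)-new).mean())
def tri(r1,r2):
    A=[];b=[]
    for o,v in (r1,r2):
        P=np.eye(3)-np.outer(v,v)/(v@v); A.append(P); b.append(P@o)
    return np.linalg.solve(sum(A),sum(b))
print("spk top",tri(ray(S,330+217/4,290+236/4),ray(C,203+200/4,150+210/4)))
s=env.get_state(); print(s["tcp_pos"],W["cam_to_world"].round(3).tolist())
g=dark(W,320,int(proj(W,[.537,-.2736,.032])[1]),60,60); print("wrist expects top at",proj(W,[.537,-.2736,.032]))
cv2.imwrite("pics/g2.png",np.hstack([cv2.resize(W["image"],(400,300)),cv2.resize(S["image"][270:390,310:470],(400,300),interpolation=cv2.INTER_CUBIC)])[:,:,::-1])
E
```

```text
diff 2.9474708333333335
spk top [ 0.53518133 -0.27577195  0.0309828 ]
[ 0.53839432 -0.27424657  0.01534747] [[0.732, -0.657, -0.181, 0.585], [-0.681, -0.705, -0.197, -0.224], [0.001, 0.267, -0.964, 0.187], [0.0, 0.0, 0.0, 1.0]]
wrist expects top at [311.61837659 293.6662458 ]
```

View pics/g2.png

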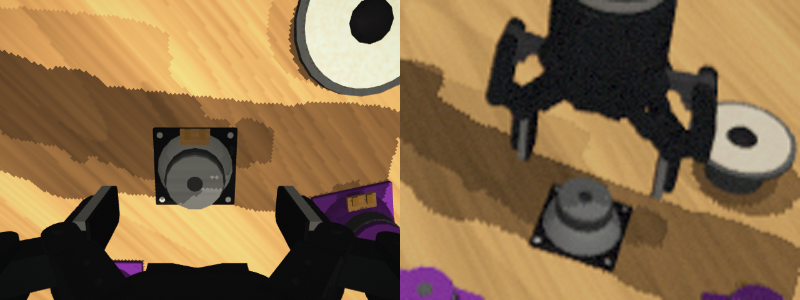

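The wrist and stereo views agree: the speaker sits where expected, but the open fingertips are at z≈0.05, about 35 mm behind the reported TCP. I'll descend gradually and watch the force.

Call:
carry_out --increments '[[[0,0,0],[0,-0.1,0.3],8.5],[[0,0,0],[0,0,0.3],8.5],[[0,0,0],[0,0,0.3],8.5],[[0,0,0],[0,0,0.3],8.5],[[0,0,0],[0,0,0],8.5],[[0,0,0],[0,0,0],8.5]]'

```text
time_s: 6.53
tcp_pos: [0.5369, -0.2733, 0.0023]
eef_rot: [-3.141, 0.0, 0.821]
ft_force: [0.0, -0.2, 0.5]
grip_width: 0.0846
gripper_force: 0.0
```

```bash
python3 - <<'E'
from rig import env
import pickle
from h import *
W=env.capture("wrist"); S=env.capture("side"); pickle.dump((S,W),open("g3.pkl","wb"))
s=env.get_state(); print(s["tcp_pos"],s["ft_force"],s["effort"].round(1))
T=np.array(s["tcp_pos"]); y=s["eef_rot"][2]; ty=np.array([np.sin(y),-np.cos(y),0])
for b in (.013,.036):
    for sg in (-1,1): 
        p=T+sg*.0425*ty+[0,0,b]; print(b,sg,"wrist",proj(W,p).round(0),"side",proj(S,p).round(0))
E
```

```text
[ 0.53718089 -0.27350453  0.00267704] [-0.17296499  0.86108999  0.75333636] [ -0.  -45.   10.9 -17.5   0.    0.    0. ]
0.013 -1 wrist [211. 289.] side [360. 347.]
0.013 1 wrist [422. 289.] side [407. 361.]
0.036 -1 wrist [195. 316.] side [361. 338.]
0.036 1 wrist [438. 316.] side [409. 352.]
```

Call:
carry_out --increments '[[[0,0,0],[0,0,0.3],8.5],[[0,0,0],[0,0,0.3],8.5],[[0,0,0],[0,0,0.3],8.5],[[0,0,0],[0,0,0.3],8.5],[[0,0,0],[0,0,0],8.5],[[0,0,0],[0,0,0],8.5]]'

```text
time_s: 7.13
tcp_pos: [0.537, -0.2733, -0.0096]
eef_rot: [-3.141, 0.0, 0.821]
ft_force: [0.5, 0.6, 0.5]
grip_width: 0.0849
gripper_force: 0.0
```

```bash
python3 - <<'E'
from rig import env
import pickle
from h import *
C=env.capture("scene"); S=env.capture("side")
s=env.get_state(); print(s["tcp_pos"],s["ft_force"])
r=lambda im,x,y:cv2.resize(im[y:y+75,x:x+100],(400,300),interpolation=cv2.INTER_CUBIC)
cv2.imwrite("pics/g4.png",np.hstack([r(S["image"],335,310),r(C["image"],203,165)])[:,:,::-1])
E
```

```text
[ 0.53719673 -0.27345639 -0.00933166] [-0.94985209 -0.5569703  -0.37211336]
```

View pics/g4.png

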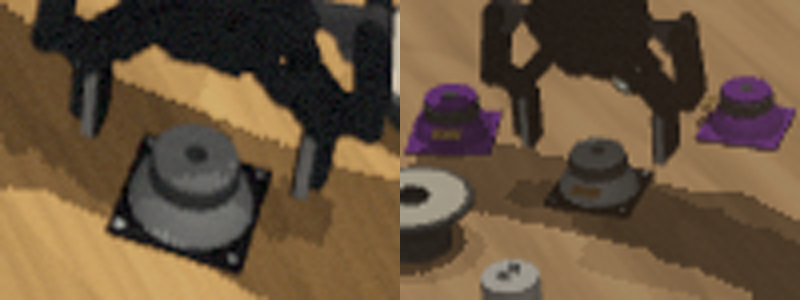

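The tips are now level with the magnet, at z≈0.027, on either side of it. Closing.

Call:
carry_out --increments '[[[0,0,0],[0,0,0],6.5],[[0,0,0],[0,0,0],5.5],[[0,0,0],[0,0,0],4.8],[[0,0,0],[0,0,0],4.4],[[0,0,0],[0,0,0],4.0],[[0,0,0],[0,0,0],3.5],[[0,0,0],[0,0,0],3.0],[[0,0,0],[0,0,0],3.0],[[0,0,0],[0,0,0],3.0],[[0,0,0],[0,0,0],3.0],[[0,0,0],[0,0,0],3.0],[[0,0,0],[0,0,0],3.0]]' --squeeze 40

```text
time_s: 8.23
tcp_pos: [0.5373, -0.2735, -0.0089]
eef_rot: [3.141, -0.0, 0.821]
ft_force: [-0.5, 1.1, 4.7]
grip_width: 0.0379
gripper_force: 39.9
```

```bash
python3 - <<'E'
from rig import env
import pickle
from h import *
W=env.capture("wrist"); S=env.capture("side"); C=env.capture("scene"); pickle.dump((S,W,C),open("g5.pkl","wb"))
s=env.get_state(); print(s["tcp_pos"],s["eef_rot"],s["ft_force"],s["grip_width"],s["gripper_force"])
r=lambda im,x,y:cv2.resize(im[y:y+75,x:x+100],(400,300),interpolation=cv2.INTER_CUBIC)
cv2.imwrite("pics/g5.png",np.hstack([cv2.resize(W["image"][180:480,120:520],(400,300)),r(S["image"],335,310)])[:,:,::-1])
E
```

```text
[ 0.53735615 -0.27344532 -0.00890055] [ 3.14137995e+00 -4.61801484e-04  8.20817667e-01] [-0.88968727  1.13545252  4.94632245] 0.037722426301779084 39.86463010311127
```

View pics/g5.png

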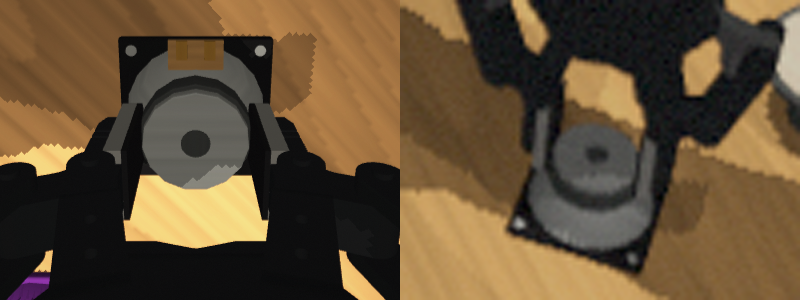

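The magnet is held at 37.8 mm opening and 40 N. It is centred between the pads, and the strip points along tool +x (wrist crop (196,53)). Next I'll measure the speaker's offset in the hand.

```bash
cat > inhand.py <<'E'
from h import *
def inhand(W,s,zface):
    "speaker centre/yaw relative to TCP from wrist picture, speaker face at height zface"
    R=np.array([np.cos(s["eef_rot"][2]),np.sin(s["eef_rot"][2])]); T=np.array(s["tcp_pos"][:2])
    u,v=proj(W,[*T,zface+.032]); k=dark(W,int(u),int(v),17,60); e=cv2.fitEllipse(k)
    p=plane(W,*e[0],zface+.032)[:2]-T
    g=cv2.cvtColor(W["image"],cv2.COLOR_RGB2GRAY)
    # far frame edge: dark->light going up each column
    print("hole",np.round(e[0],1),np.round(e[1],1),"offset tool x,y (mm)",1e3*np.array([p@R,p@[R[1],-R[0]]]).round(4))
E
python3 - <<'E'
import pickle
from inhand import *
from rig import env
S,W,C=pickle.load(open("g5.pkl","rb")); s=env.get_state()
inhand(W,s,0)
g=cv2.cvtColor(W["image"],cv2.COLOR_RGB2GRAY).astype(int)
for u in (250,270,285,345,365,380): print(u,g[205:228,u])
a,b=plane(W,240,217.5,.004),plane(W,390,217.5,.004); print(np.degrees(np.arctan2(*(b-a)[[1,0]]))+90,np.degrees(s["eef_rot"][2]))
E
```

```text
hole [315.1 323.2] [26.2 28.3] offset tool x,y (mm) [-0.6 -0.2]
250 [ 87  86  86  84  83  83  83  83  81  82  75  37   9  12  11  13  12  12
  12  25  65 100 101]
270 [77 77 77 78 79 80 79 80 80 81 74 36  9 11 11 11 12 12 12 12 13 13 14]
285 [85 84 85 84 84 83 81 79 77 76 71 35 10 10 11 12 13 12 12 13 12 12 12]
345 [138 138 139 139 138 140 141 140 139 139 124  43   9  11  12  13  12  13
  12  12  13  12  11]
365 [137 137 135 135 135 134 133 133 132 129 117  42   7  11  15  20  21  21
  21  20  13  13  12]
380 [129 128 129 128 128 129 128 129 130 130 121  56  10  11  16  20  21  21
  22  32  86 150 149]
47.05395946752971 47.02938808643545
```

Call:
carry_out --increments '[[[0,0,0],[0,0,-0.3],3.0],[[0,0,0],[0,0,-0.6],3.0],[[0,0,0],[0,0,-1.2],3.0],[[0,0,0],[0,0,-2],3.0],[[0,0,0],[0,0,-2.5],3.0],[[0,0,0],[0,0,-2.5],3.0],[[0,0,0],[0,0,-2.5],3.0],[[0,0,0],[0,0,-2],3.0],[[0,0,0],[0,0,-1.4],3.0],[[0,0,0],[0,0,0],3.0],[[0,0,0],[0,0,0],3.0]]'

```text
time_s: 9.3
tcp_pos: [0.5375, -0.2736, 0.1415]
eef_rot: [3.14, -0.001, 0.821]
ft_force: [0.5, 0.9, -2.2]
grip_width: 0.0376
gripper_force: 40.4
```

Call:
carry_out --increments '[[[0,0,-4.2],[0,0,0],3.0],[[0,0,-6],[0,0,0],3.0],[[0,0,-6],[0,0,0],3.0],[[0,0,-6],[0,0,0],3.0],[[0,0,-6],[0,0,0],3.0],[[0,0,-6],[0,0,0],3.0],[[0,0,-6],[0,0,0],3.0],[[0,0,-6],[0,0,0],3.0],[[0,0,0],[1.2,0.2,0],3.0],[[0,0,0],[2.8,0.45,0],3.0],[[0,0,0],[3,0.5,0],3.0],[[0,0,0],[3,0.5,0],3.0],[[0,0,0],[3,0.5,0],3.0],[[0,0,0],[3,0.5,0],3.0],[[0,0,0],[3,0.5,0],3.0],[[0,0,0],[3,0.5,0],3.0],[[0,0,0],[3,0.5,0],3.0],[[0,0,0],[3,0.5,0],3.0],[[0,0,0],[2,0.4,0],3.0],[[0,0,0],[1.2,0.3,0],3.0]]'

```text
time_s: 10.97
tcp_pos: [0.5718, 0.0463, 0.1394]
eef_rot: [-3.139, -0.002, 1.63]
ft_force: [-0.3, 0.3, -1.8]
grip_width: 0.0376
gripper_force: 40.4
```

Call:
carry_out --increments '[[[0,0,0],[0,0,0],3.0],[[0,0,0],[0,0,0],3.0]]'

```text
time_s: 11.13
tcp_pos: [0.5724, 0.0409, 0.1401]
eef_rot: [-3.14, 0.001, 1.627]
ft_force: [0.8, -1.3, -2.2]
grip_width: 0.0381
gripper_force: 40.4
```

```bash
python3 - <<'E'
from inhand import *
from rig import env
import pickle
W=env.capture("wrist"); s=env.get_state(); pickle.dump((W,s),open("w6.pkl","wb")); print(s["tcp_pos"],s["eef_rot"],s["joints"].round(2),s["grip_width"])
inhand(W,s,s["tcp_pos"][2]+.0089)
u,v=proj(W,[.5644,.1402,.055]); print("recess px",u,v)
k=dark(W,int(u),int(v),60,30); e=cv2.fitEllipse(k); print(e,plane(W,*e[0],.055))
cv2.imwrite("pics/w6.png",W["image"][:,:,::-1])
E
```

```text
[0.57238081 0.03931074 0.14029342] [-3.14049221e+00  1.48052811e-03  1.62479295e+00] [-0.57  0.36  0.53  1.81 -0.21  1.03  0.1 ] 0.037970928950666005
hole [315.3 323.3] [26.9 29.2] offset tool x,y (mm) [1.1 0.3]
recess px 311.11659360622303 55.23202837159843
((311.97503662109375, 55.19076156616211), (83.7300033569336, 88.61650848388672), 179.27325439453125) [0.5648812  0.14024883 0.055     ]
```

```bash
python3 - <<'E'
from inhand import *
from rig import env
W=env.capture("wrist"); s=env.get_state(); print(s["tcp_pos"],s["eef_rot"])
inhand(W,s,s["tcp_pos"][2]+.0089)
u,v=map(int,proj(W,[.5648,.1402,.055]))
k=dark(W,u,v,60,30); e=cv2.fitEllipse(k); c=plane(W,*e[0],.055);print(e[0],c)
g=cv2.GaussianBlur(cv2.cvtColor(W["image"],cv2.COLOR_RGB2GRAY),(3,3),0).astype(float)
def edge(line,lo): return lo+int(np.argmax(np.abs(np.diff(line))))+.5
# top-of-bevel edges: largest step scanning outward
def fit(pts,z): 
    P=np.array([plane(W,*p,z)[:2] for p in pts]); vx,vy,x,y=cv2.fitLine(P.astype(np.float32),cv2.DIST_HUBER,0,.001,.001).ravel(); return np.degrees(np.arctan2(vy,vx)),P.mean(0).round(4)
L=[(edge(g[y,u-80:u-45],u-80),y) for y in range(25,95,5)]; Rr=[(edge(g[y,u+45:u+80],u+45),y) for y in range(25,95,5)]; N=[(x,edge(g[v+45:v+80,x],v+45)) for x in range(u-45,u+46,5)]
for n,q in (("L",L),("R",Rr),("N",N)): print(n,fit(q,.06),[round(float(t[0] if n!="N" else t[1])) for t in q])
E
```

```text
[0.57249409 0.03860792 0.14049423] [-3.14086592e+00  1.39115985e-03  1.62354823e+00]
hole [315.3 323.3] [26.9 29.2] offset tool x,y (mm) [0.2 0.2]
(311.5846862792969, 51.6578254699707) [0.56486599 0.14053086 0.055     ]
L (np.float32(-86.29587), array([0.5311, 0.1349])) [248, 248, 248, 250, 250, 250, 250, 250, 250, 250, 250, 250, 252, 252]
R (np.float32(-86.24133), array([0.5992, 0.1386])) [374, 374, 374, 374, 374, 374, 374, 374, 374, 374, 372, 372, 372, 372]
N (np.float32(4.468192), array([0.5663, 0.1082])) [116, 116, 116, 116, 116, 116, 116, 112, 98, 98, 98, 98, 112, 116, 116, 116, 116, 116, 112]
```

Call:
carry_out --increments '[[[0,0,-0.6],[1,0,0],3.0],[[0,0,0],[2,-0.1,0],3.0],[[0,0,0],[2,-0.1,0],3.0],[[0,0,0],[2,0,0],3.0],[[0,0,0],[1.5,0,0],3.0],[[0,0,0],[1,0,0],3.0],[[0,0,0],[0.5,0,0],3.0],[[0,0,0],[0.2,0,0],3.0],[[0,0,0],[0,0,0],3.0],[[0,0,0],[0,0,0],3.0],[[0,0,0],[0,0,0],3.0],[[0,0,0],[0,0,0],3.0],[[0,0,0],[0,0,0],3.0]]'

```text
time_s: 12.32
tcp_pos: [0.5644, 0.142, 0.1408]
eef_rot: [3.141, 0.0, 1.637]
ft_force: [-0.0, 0.0, -1.0]
grip_width: 0.038
gripper_force: 40.4
```

Call:
carry_out --increments '[[[0,0,0],[-0.15,0.05,0.5],3.0],[[0,0,0],[0,0,1],3.0],[[0,0,0],[0,0,1.3],3.0],[[0,0,0],[0,0,1.3],3.0],[[0,0,0],[0,0,1.2],3.0],[[0,0,0],[0,0,1],3.0],[[0,0,0],[0,0,0.8],3.0],[[0,0,0],[0,0,0.6],3.0],[[0,0,0],[0,0,0.4],3.0],[[0,0,0],[0,0,0],3.0],[[0,0,0],[0,0,0],3.0],[[0,0,0],[0,0,0],3.0],[[0,0,0],[0,0,0],3.0]]'

```text
time_s: 13.4
tcp_pos: [0.5654, 0.1415, 0.0604]
eef_rot: [3.14, -0.001, 1.638]
ft_force: [-0.0, -1.2, -1.7]
grip_width: 0.0376
gripper_force: 40.4
```

```bash
python3 - <<'E'
from inhand import *
from rig import env
W=env.capture("wrist"); s=env.get_state(); print(s["tcp_pos"],s["eef_rot"],s["ft_force"])
inhand(W,s,s["tcp_pos"][2]+.0089)
cv2.imwrite("pics/w7.png",W["image"][:,:,::-1])
g=cv2.cvtColor(W["image"],cv2.COLOR_RGB2GRAY).astype(int)
print(proj(W,[.5648,.1404+.034,.06]))
for u in (245,265,365,385): print(u,g[180:230,u])
for v in (225,232): print(v,g[v,225:255],g[v,375:410])
E
```

```text
[0.56536981 0.1414674  0.06029798] [ 3.14040632e+00 -4.78353684e-04  1.63769000e+00] [-0.20176691  0.01348187 -0.64638804]
hole [315.3 323.2] [26.4 28.6] offset tool x,y (mm) [-0.6  0.3]
[318.56175955 202.09153535]
245 [209 210 209 208 208 208 208 209 211 210 208 207 208 209 210 211 211 211
 210 208 207 206 196 150 106 100  84 111 111 111 110 111 111 112 111 101
  48  11  16  19  22  23  23  22  22  23  23  34  50  77]
265 [210 211 210 209 208 210 210 211 212 211 208 207 209 211 210 210 212 212
 212 210 208 207 198 151 106 100  71  67 113 112 112 113 112 111 111 101
  47  10  17  20  23  22  22  22  22  21  22  22  22  22]
365 [101 102 102 103 104 136 214 213 213 211 209 208 209 211 213 212 214 214
 215 214 212 210 209 192 104 107 105 111 111 110 111 111 110  99  52  46
  23   9  16  19  21  21  21  21  22  21  21  21  21  22]
385 [102 101 134 213 213 214 212 212 211 209 208 208 208 211 213 212 213 214
 214 214 212 211 208 195 122  71  75  97 109 108 108 109 108 109 108  97
  24   8  14  18  20  21  21  21  21  22  21  44 115 177]
225 [215 212 209 211 213 213 213 189 114  82 120 118 114  60  18  22  23  22
  23  22  23  24  49  87 124 135 133 114  85  45] [ 21  23  48  84 106 106 104  85  61  23  22  21  21  22  20  21  18  27
 125 158 187 206 207 208 211 213 212 211 209 207 205 208 211 213 212]
232 [216 212 210 209 211 213 213 211 119  83 119 118 116 113  18  20  23  23
  22  25  63 172 184 184 187 186 184 184 184 184] [169 182 184 184 184 184 184 184 182 181 163  21  21  21  21  21  18  52
 156 159 207 207 208 209 212 214 212 211 208 205 206 210 213 212 212]
```

```bash
python3 - <<'E'
from h import *
from rig import env
W=env.capture("wrist"); s=env.get_state(); zf=s["tcp_pos"][2]+.0089+.004
a=np.radians(93.6); X=np.array([np.cos(a),np.sin(a)]); Y=np.array([-X[1],X[0]]); c0=np.array([.5649,.1404])
def bx(u,v,z): q=plane(W,u,v,z)[:2]-c0; return (1e3*np.array([q@X,q@Y])).round(1)
print("recess far edge",bx(245,202.9,.06),bx(385,203.5,.06)," frame far",bx(245,215.7,zf),bx(385,215.5,zf))
print("recess L/R",bx(232.3,225,.06),bx(394.3,225,.06)," frame L/R",bx(238.2,225,zf),bx(392.4,225,zf))
E
```

```text
recess far edge [33.5 28.4] [ 33.5 -29.4]  frame far [31.2 26.4] [ 31.5 -27.4]
recess L/R [24.  34.1] [ 24.3 -33.8]  frame L/R [27.5 29.2] [ 27.7 -30.5]
```

Call:
carry_out --increments '[[[0,0,0],[-0.18,-0.08,0],3.0],[[0,0,0],[0,0,0],3.0],[[0,0,0],[0,0,0.3],3.0],[[0,0,0],[0,0,0.3],3.0],[[0,0,0],[0,0,0.3],3.0],[[0,0,0],[0,0,0.1],3.0],[[0,0,0],[0,0,0.1],3.0],[[0,0,0],[0,0,0.1],3.0],[[0,0,0],[0,0,0.1],3.0],[[0,0,0],[0,0,0.05],3.0],[[0,0,0],[0,0,0.05],3.0],[[0,0,0],[0,0,0],3.0],[[0,0,0],[0,0,0],3.0]]'

```text
time_s: 14.58
tcp_pos: [0.5642, 0.1395, 0.0461]
eef_rot: [-3.142, -0.0, 1.638]
ft_force: [-1.8, 0.1, 3.3]
grip_width: 0.0377
gripper_force: 40.8
```

Call:
carry_out --increments '[[[0,0,0],[0,0,0.05],3.0],[[0,0,0],[0,0,0],3.6],[[0,0,0],[0,0,0],4.0],[[0,0,0],[0,0,0],4.4],[[0,0,0],[0,0,0],5.0],[[0,0,0],[0,0,0],5.8],[[0,0,0],[0,0,0],6.5],[[0,0,0],[0,0,0],6.5],[[0,0,0],[0,0,0],6.5],[[0,0,0],[0,0,0],6.5]]' --squeeze 20

```text
time_s: 15.42
tcp_pos: [0.5642, 0.1395, 0.0452]
eef_rot: [3.141, -0.0, 1.638]
ft_force: [-0.1, 0.2, -0.0]
grip_width: 0.0649
gripper_force: 0.0
```

```bash
cat > chk.py <<'E'
from inhand import *
from rig import env
W=env.capture("wrist"); s=env.get_state(); print(s["tcp_pos"],s["eef_rot"],s["ft_force"],s["grip_width"],s["gripper_force"])
cv2.imwrite("pics/w8.png",W["image"][:,:,::-1])
a=np.radians(93.6); X=np.array([np.cos(a),np.sin(a)]); Y=np.array([-X[1],X[0]]); c0=np.array([.5649,.1404])
u,v=map(int,proj(W,[*c0,.087])); k=dark(W,u,v,22,60); e=cv2.fitEllipse(k); q=plane(W,*e[0],.087)[:2]-c0
print("px",u,v,e[0],e[1],"speaker in box mm",1e3*q@X,1e3*q@Y)
E
python3 chk.py
```

```text
[0.56421601 0.13948117 0.04518271] [ 3.14154345e+00 -5.89037274e-05  1.63764785e+00] [0.02768711 0.24781978 0.16996528] 0.06460076031528651 0.0
px 316 320 (316.2016296386719, 324.6034851074219) (26.716463088989258, 28.7869930267334) speaker in box mm -1.5220708343128415 0.18178175040511024
```

Call:
carry_out --increments '[[[0,0,0],[0,0,-0.3],6.5],[[0,0,0],[0,0,-0.7],6.5],[[0,0,0],[0,0,-1],6.5],[[0,0,0],[0,0,-1.5],6.5],[[0,0,0],[0,0,-1.5],6.5],[[0,0,0],[-1,0,-2],6.5],[[0,0,0],[-2,0,-2],6.5],[[0,0,0],[-2.5,0,-2],6.5],[[0,0,0],[-2.5,0,-2],6.5],[[0,0,0],[-2,0,-2],6.5],[[0,0,0],[0,0,-1],6.5],[[0,0,0],[0,0,0],4],[[0,0,0],[0,0,0],2],[[0,0,0],[0,0,0],0],[[0,0,0],[0,0,0],0],[[0,0,0],[0,0,0],0],[[0,0,0],[0,0,0],0]]'

```text
time_s: 16.88
tcp_pos: [0.5704, 0.0404, 0.2043]
eef_rot: [-3.14, 0.0, 1.639]
ft_force: [-0.2, -0.6, 0.3]
grip_width: 0.0004
gripper_force: 0.0
```

```bash
sed -i 's/v,22,60/v,14,60/' chk.py; cat >> chk.py <<'E'
f=W["image"].max(2)
P=[proj(W,np.append(c0+(x*X+y*Y)/1e3,z)) for x,y,z in((34,34,.06),(34,-34,.06),(-34,-34,.06),(-34,34,.06))]; print("recess px",np.round(P).tolist())
S=env.capture("side"); C=env.capture("scene")
x,y=np.round(proj(W,[*c0,.06])).astype(int); y0=max(0,y-75); x0=max(0,x-100)
r=cv2.resize(W["image"][y0:y0+150,x0:x0+200],(400,300)); T=s["tcp_pos"]; a,b=np.round(proj(S,[T[0],T[1],T[2]+.03])).astype(int)
q=cv2.resize(S["image"][b-60:b+60,a-80:a+80],(400,300)); cv2.imwrite("pics/last.png",np.hstack([r,q])[:,:,::-1]); print(x0,y0,a-80,b-60)
u,v=proj(S,T),proj(S,T+[0,0,.023]); print("side px TCP, TCP+23mm",u-[a-80,b-60],v-[a-80,b-60])
E
python3 chk.py
```

```text
[0.57050416 0.04019079 0.2044937 ] [-3.14035446e+00  2.01945668e-04  1.63858055e+00] [ 0.07206826  0.14393008 -0.14528374] -5.093649168758536e-05 0.0Traceback (most recent call last):
  File "chk.py", line 6, in <module>
    u,v=map(int,proj(W,[*c0,.087])); k=dark(W,u,v,14,60); e=cv2.fitEllipse(k); q=plane(W,*e[0],.087)[:2]-c0
                                       ~~~~^^^^^^^^^^^^^
  File "h.py", line 15, in dark
    k=max(cs,key=cv2.contourArea); return k.reshape(-1,2)+[x0,y0]
ValueError: max() iterable argument is empty
```

```bash
sed -i 's/v,14,60/v,14,110/' chk.py; python3 chk.py
```

```text
[0.57062557 0.04002165 0.20464815] [-3.14063539e+00  2.10441972e-04  1.63827011e+00] [ 0.55389877 -0.07864042  1.08649666] 0.00010208266388691478 0.0
px 317 60 (316.8818359375, 62.772735595703125) (14.519725799560547, 15.748818397521973) speaker in box mm -1.1437684271677764 0.20544921944059572
recess px [[267.0, 11.0], [368.0, 12.0], [364.0, 116.0], [270.0, 116.0]]
217 0 255 105
side px TCP, TCP+23mm [79.45364681 73.32671086] [79.7413022  63.20072604]
```

View pics/last.png

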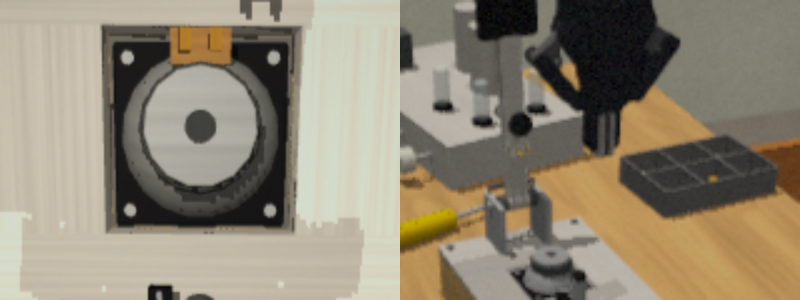

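The speaker sits inside the recess with a gap all round. The strip (200,45) is at the hinge end, and the magnet centre is at (200,127). The closed fingertips at (600,153) are about 25 mm behind the TCP. Next I go over and behind the paddle.

Call:
carry_out --increments '[[[0,0,0],[0,0,-1.5],0],[[0,0,0],[0,0,-3],0],[[0,0,0],[0,0,-3],0],[[0,0,0],[0,0,-3],0],[[0,0,0],[0,0,-3],0],[[0,0,0],[0,0,-2],0],[[0,0,0],[1,0,0],0],[[0,0,0],[2,0,0],0],[[0,0,0],[3,0,0],0],[[0,0,0],[3,0,0],0],[[0,0,0],[3,0,0],0],[[0,0,0],[3,0,0],0],[[0,0,0],[3,0,0],0],[[0,0,0],[3,0,0],0],[[0,0,0],[2,0,0],0],[[0,0,0],[1,0,0],0],[[0,0,0],[0,0,0],0],[[0,0,0],[0,0,0],0]]'

```text
time_s: 18.58
tcp_pos: [0.5549, 0.2781, 0.3596]
eef_rot: [-3.141, 0.002, 1.637]
ft_force: [-0.1, -0.2, 0.1]
grip_width: 0.0001
gripper_force: 0.0
```

```bash
cat > box.py <<'E'
import numpy as np
from rig import env
a=np.radians(93.6); X=np.array([np.cos(a),np.sin(a)]); Y=np.array([-X[1],X[0]]); c0=np.array([.5649,.1399])
s=env.get_state(); q=s["tcp_pos"][:2]-c0
print("box x,y,z mm",(1e3*np.array([q@X,q@Y,s["tcp_pos"][2]])).round(1),"ft box x,y,z",np.round([s["ft_force"][:2]@X,s["ft_force"][:2]@Y,s["ft_force"][2]],1),"rot",s["eef_rot"].round(3),"q",s["joints"].round(2))
E
python3 box.py; python3 - <<'E'
import numpy as np
s,off=198,25
p=None
for t in np.r_[1.62,np.arange(1.5,-.01,-.1)]:
    x=85-s*np.cos(t)+7*np.sin(t)+11; z=105+s*np.sin(t)+7*np.cos(t)-off; print(round(t,2),round(x,1),round(z,1))
E
```

```text
box x,y,z mm [138.6   1.3 359.6] ft box x,y,z [-0.2  0.2  0.1] rot [-3.141e+00  2.000e-03  1.637e+00] q [-0.87  0.3   0.45  1.37 -0.13  1.5  -0.36]
1.62 112.7 277.4
1.5 89.0 278.0
1.4 69.2 276.3
1.3 49.8 272.7
1.2 30.8 267.1
1.1 12.4 259.6
1.0 -5.1 250.4
0.9 -21.6 239.4
0.8 -36.9 226.9
0.7 -50.9 212.9
0.6 -63.5 197.6
0.5 -74.4 181.1
0.4 -83.6 163.6
0.3 -91.1 145.2
0.2 -96.7 126.2
0.1 -100.3 106.7
-0.0 -102.0 87.0
```

Call:
carry_out --increments '[[[0,0,0],[0,0,1.2],0],[[0,0,0],[0,0,2],0],[[0,0,0],[0,0,2],0],[[0,0,0],[0,0,2],0],[[0,0,0],[0,0,1],0],[[0,0,0],[0,0,0],0],[[0,0,0],[-0.8,0.1,0],0],[[0,0,0],[-0.8,0,0],0],[[0,0,0],[-0.8,0,0],0],[[0,0,0],[-0.8,0,0],0],[[0,0,0],[-0.8,0,0],0],[[0,0,0],[-0.8,0,0],0],[[0,0,0],[0,0,0],0],[[0,0,0],[0,0,0],0]]'

```text
time_s: 19.75
tcp_pos: [0.5593, 0.2306, 0.2785]
eef_rot: [3.141, -0.0, 1.636]
ft_force: [0.7, 1.0, -0.1]
grip_width: 0.0006
gripper_force: 0.5
```

```bash
python3 box.py
```

```text
box x,y,z mm [ 9.080e+01 -1.000e-01  2.785e+02] ft box x,y,z [ 0.9 -0.8 -0.1] rot [ 3.141 -0.     1.636] q [-0.82  0.29  0.46  1.55 -0.13  1.33 -0.28]
```

Call:
carry_out --increments '[[[0,0,0],[-1.08,0,0.11],0],[[0,0,0],[-1.08,0,0.11],0],[[0,0,0],[-0.97,0,0.18],0],[[0,0,0],[-0.97,0,0.18],0],[[0,0,0],[-0.95,0,0.28],0],[[0,0,0],[-0.95,0,0.28],0],[[0,0,0],[-0.92,0,0.38],0],[[0,0,0],[-0.92,0,0.38],0],[[0,0,0],[-0.88,0,0.46],0],[[0,0,0],[-0.88,0,0.46],0],[[0,0,0],[-0.83,0,0.55],0],[[0,0,0],[-0.83,0,0.55],0],[[0,0,0],[-0.77,0,0.63],0],[[0,0,0],[-0.77,0,0.63],0],[[0,0,0],[0,0,0],0],[[0,0,0],[0,0,0],0]]'

```text
time_s: 21.08
tcp_pos: [0.5673, 0.1029, 0.2259]
eef_rot: [-3.141, 0.0, 1.637]
ft_force: [-1.5, 1.4, 0.9]
grip_width: 0.0002
gripper_force: 0.7
```

```bash
python3 box.py
```

```text
box x,y,z mm [-3.710e+01 -1.000e-01  2.259e+02] ft box x,y,z [1.5 1.4 0.9] rot [-3.141  0.     1.637] q [-0.67  0.28  0.52  1.7  -0.15  1.21 -0.05]
```

Call:
carry_out --increments '[[[0,0,0],[-0.7,0,0.7],0],[[0,0,0],[-0.7,0,0.7],0],[[0,0,0],[-0.63,0,0.77],0],[[0,0,0],[-0.63,0,0.77],0],[[0,0,0],[-0.55,0,0.83],0],[[0,0,0],[-0.55,0,0.83],0],[[0,0,0],[-0.46,0,0.88],0],[[0,0,0],[-0.46,0,0.88],0],[[0,0,0],[-0.38,0,0.92],0],[[0,0,0],[-0.38,0,0.92],0],[[0,0,0],[-0.28,0,0.95],0],[[0,0,0],[-0.28,0,0.95],0],[[0,0,0],[0,0,0],0],[[0,0,0],[0,0,0],0],[[0,0,0],[0,0,0],0]]'

```text
time_s: 22.33
tcp_pos: [0.5705, 0.0439, 0.1251]
eef_rot: [-3.139, -0.0, 1.638]
ft_force: [-2.9, 0.7, 2.1]
grip_width: -0.0001
gripper_force: 1.1
```

```bash
python3 box.py
```

```text
box x,y,z mm [-96.2   0.4 125.1] ft box x,y,z [0.9 2.8 2.1] rot [-3.139 -0.     1.638] q [-0.56  0.37  0.51  1.82 -0.21  1.    0.11]
```

Call:
carry_out --increments '[[[0,0,0],[-0.09,0,0.5],0],[[0,0,0],[-0.09,0,0.5],0],[[0,0,0],[-0.09,0,0.5],0],[[0,0,0],[-0.09,0,0.5],0],[[0,0,0],[-0.08,0,0.4],0],[[0,0,0],[-0.05,0,0.4],0],[[0,0,0],[0,0,0],0],[[0,0,0],[0,0,0],0]]'

```text
time_s: 23.0
tcp_pos: [0.5719, 0.0393, 0.0972]
eef_rot: [-3.141, -0.001, 1.638]
ft_force: [-1.2, 1.3, 1.9]
grip_width: 0.0001
gripper_force: 1.3
```

```bash
python3 box.py
```

```text
box x,y,z mm [-100.8   -0.7   97.2] ft box x,y,z [1.3 1.1 1.9] rot [-3.141e+00 -1.000e-03  1.638e+00] q [-0.54  0.41  0.5   1.85 -0.24  0.95  0.13]
```

Call:
carry_out --increments '[[[0,0,0],[0,0,0.2],0],[[0,0,0],[0,0,0.2],0],[[0,0,0],[0,0,0.2],0],[[0,0,0],[0,0,0],0],[[0,0,0],[0,0,0],0]]'

```text
time_s: 23.42
tcp_pos: [0.572, 0.0388, 0.0918]
eef_rot: [3.141, -0.0, 1.638]
ft_force: [-1.9, 1.2, 4.6]
grip_width: 0.0
gripper_force: 2.8
```

Call:
carry_out --increments '[[[0,0,0],[0,0,0.2],0],[[0,0,0],[0,0,0.2],0],[[0,0,0],[0,0,0],0],[[0,0,0],[0,0,0],0]]'

```text
time_s: 23.75
tcp_pos: [0.572, 0.0385, 0.0879]
eef_rot: [3.141, 0.0, 1.637]
ft_force: [-1.9, 0.2, 5.8]
grip_width: -0.0003
gripper_force: 3.2
```

Call:
carry_out --increments '[[[0,0,0],[0,0,0.1],0],[[0,0,0],[0,0,0.1],0],[[0,0,0],[0,0,0],0],[[0,0,0],[0,0,0],0]]'

```text
time_s: 24.08
tcp_pos: [0.572, 0.0385, 0.086]
eef_rot: [3.141, 0.0, 1.637]
ft_force: [-1.4, -0.6, 6.9]
grip_width: -0.0002
gripper_force: 3.5
```

Call:
carry_out --increments '[[[0,0,0],[0,0,0.1],0],[[0,0,0],[0,0,0.1],0],[[0,0,0],[0,0,0],0],[[0,0,0],[0,0,0],0]]'

```text
time_s: 24.42
tcp_pos: [0.572, 0.0383, 0.0841]
eef_rot: [3.141, 0.0, 1.637]
ft_force: [-2.4, -0.7, 8.6]
grip_width: 0.0002
gripper_force: 3.8
```

Call:
carry_out --increments '[[[0,0,0],[0,0,0.1],0],[[0,0,0],[0,0,0],0],[[0,0,0],[0,0,0],0],[[0,0,0],[0,0,0],0]]'

```text
time_s: 24.75
tcp_pos: [0.572, 0.0383, 0.0834]
eef_rot: [3.141, -0.0, 1.637]
ft_force: [-2.8, -0.8, 8.0]
grip_width: -0.0002
gripper_force: 4.4
```

Call:
carry_out --increments '[[[0,0,0],[0,0,0.1],0],[[0,0,0],[0,0,0],0],[[0,0,0],[0,0,0],0],[[0,0,0],[0,0,0],0]]'

```text
time_s: 25.08
tcp_pos: [0.5721, 0.0383, 0.0828]
eef_rot: [3.141, -0.0, 1.637]
ft_force: [-5.0, -0.4, 11.7]
grip_width: 0.0002
gripper_force: 5.8
```

Call:
carry_out --increments '[[[0,0,0],[0,0,0.1],0],[[0,0,0],[0,0,0],0],[[0,0,0],[0,0,0],0],[[0,0,0],[0,0,0],0]]'

```text
time_s: 25.42
tcp_pos: [0.5721, 0.0383, 0.0822]
eef_rot: [3.141, -0.001, 1.637]
ft_force: [-4.7, -0.9, 14.7]
grip_width: 0.0
gripper_force: 7.1
```

Call:
carry_out --increments '[[[0,0,0],[0,0,0.1],0],[[0,0,0],[0,0,0],0],[[0,0,0],[0,0,0],0],[[0,0,0],[0,0,0],0],[[0,0,0],[0,0,0],0],[[0,0,0],[0,0,0],0]]'

```text
time_s: 25.92
tcp_pos: [0.5721, 0.0383, 0.0816]
eef_rot: [3.141, -0.001, 1.637]
ft_force: [-6.2, 0.3, 17.3]
grip_width: -0.0001
gripper_force: 8.4
```

The stop is reached: stiffness jumped at TCP z≈83 mm after about 5 mm of plunger travel, matching the description. The arm is holding with about 17 N on the paddle, so I'm handing in.

```bash
python3 -c "
from rig import env
print(env.hand_in())"
```

```text
the job is handed in; nothing more can be done
None
```

I handed the job in with the loudspeaker flat in the recess, magnet up and terminals to the hinge, and the clamp held down on its stop by the gripper at about 17 N; the hand-in returned no verdict.

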